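Read the sample tube's label, then unlatch and lift out its slide cassette

ROBOT

A 6-joint arm with a two-finger parallel gripper is mounted at the origin on the work surface. World frame = base frame: x ahead of the robot, y to its left, z up, the work surface at z = 0. Lengths are in m, angles in rad, forces in N, time in s.
With the tool pointing down it reaches from about 0.375 to 0.9 m from the base axis. Payload 3.1 kg.
Tool frame: the origin (TCP) lies at the very end of the fingers, on their centre line; the grasp point (between the pads) lies 19 mm behind it (manip.grasp_offset is the distance from the TCP to the grasp point, in m); x points along the fingers, z is the direction in which the jaws open and shut, and the axes are right-handed (so a half turn about x gives the same grasp; the last joint's range is limited). The gripper opens to 85 mm and grips with 20 to 120 N. Pads are 22 mm wide; open, the fingers measure 114 mm over their backs; the gripper's body (76 mm by 85 mm) begins 54 mm behind the grasp point. The pads swing forward as they close: fully open they stand 13 mm farther back than shut.
Start: joints at [0.971, 0.527, 1.433, -0, 1.181, -0.178], TCP at [0.256, 0.57, 0.231] pointing down, gripper open.
Joint ranges: [-3.08, 3.08], [-0.75, 2.2], [0.22, 2.44], [-1.43, 4.57], [0, 2.65], [-2.85, 2.85]. Speed limits (rad/s): [2.79, 2.79, 3.14, 3.14, 3.14, 3.14].

INTERFACE

Orientations are given as a unit quaternion [x, y, z, w].
In Python, from station import manip gives the robot as it stands.
- The arm moves only by the tool send_rows, never from a script. Its argument "steps" is a list that holds one entry, the list of rows, each a list of 5 numbers: the closure, from 0 (fully open) to 1 (shut), then the shift along the world's x, y, z in m, then the turn about the world's z in rad. A call has 1 to 8 rows; each row is the pose to reach, as a shift and turn from the pose commanded when the call began; what a row does not reach only later rows make up. A row lasts 1/8 s, in which the tool goes at most 62.5 mm and 10.7 degrees, less where a joint would pass 70% of its speed; a pose out of reach is approached as far as the arm can. A call with a gripper value outside its range is refused whole. The fingers move at their own pace and stop on an object; "grip_force" is the grip in N (left out, the last holds). Time passes only in rows, so rows that repeat a pose let the fingers close. It gives the time, the measured TCP pose, the force and the opening at its end, in the units of the state.
- manip.sense(): the state, without advancing time (a new reading comes with each control period).
- manip.snapshot(name): name is "scene" or "top" or "wrist"; returns the picture (480x640x3 uint8, red, green, blue); there is no depth.
- manip.camera_params(name): a dict with "fx", "fy", "cx", "cy" (pixels), "T" (4x4, takes a point from camera to world coordinates); the wrist camera has in their place "tool_from_camera" (4x4, takes a point from camera to tool coordinates, whose origin is the TCP and whose axes are the tool frame's). Camera axes: x right, y down, z forward; pixel columns grow to the right and rows downward; lengths in m; the calibration is good to about 2 mm. A picture is of the moment at which its call begins: read the wrist's pose just before it. camera_params takes no time and is no camera call.
- manip.sign_off(): hands the job in, once; it reports no verdict.
The state is a dict: "t": time; "q": joint angles; "qd": joint speeds; "tau": joint torques, N m; "tcp_pos": TCP position; "tool_rot": TCP orientation; "force": force on the tool from outside, world axes, zero at the start; "ft_torque": the same for the moment, N m; "finger_gap": opening from 0.0 (shut) to 1.0 (fully open).
Only numpy, scipy, OpenCV 4.12 (cv2) and the standard library are available. Lean on these libraries where they do the work, as an engineer would, in place of code of your own. Each camera call takes 0.05 s, during which the arm holds its last target.

TASK

Check the sample before you take its slides: roll the tube lying beside the cassette dock along the bench, without lifting it off the bench, until its label faces up to be read. Then pinch the two side catches of the slide cassette together, lift the cassette level, straight out of its dock, to at least 8 cm above where it stood, and finish holding it there still, with the catches pinched; do not put it down or let go. Leave the tube label up and do not disturb the other things on the bench.

Things in the scene. Friction and masses are not known exactly. Their poses are not given: they have to be found in the camera images.
- tube_center (a point): centre of the sample tube, a smooth amber cylinder with a grey cap, 24 mm across, 100 mm long, about 50 g, lying with its axis (own x, cap at +x) level, 12 mm above the bench. Own z points out through the middle of the label. It lies beside one long side of the dock (either one), nearly parallel to it, bare gap 15 to 35 mm; the bench beyond is free for 80 mm.
- tube_label (a point): middle of the tube's white paper label with dark bars, 12 mm from its axis (own z points outwards), 100 degrees wide; it starts straight down. Pressed lightly on top and dragged sideways, the tube rolls without slipping (half a turn is 38 mm of travel; the fingertip moves twice as far as the tube) and stays where it is left.
- dock: grey plastic dock fixed to the bench, 140 mm along its x, 92 mm along its y, 22 mm tall; origin at the centre of its underside. The cassette stands in it on a 6 mm floor, between guides with 1.5 mm play; toes of its catches under the dock's lips hold it down. With both catches pressed in it lifts straight up, free after 20 mm.
- cassette_center (a point): point on the upright middle axis of the slide cassette, 30 mm above its underside, 36 mm above the bench while docked. The cassette (about 250 g) is a steel frame of glass slides, 90 mm along its x, 40 mm along its y, 34 mm tall, with an upright black catch plate on each long side (+y and -y) that reaches up to 65 mm above the bench.
- catch_left_pad (a point): middle of the outer gripping face of the catch plate on the cassette's +y side, 51 mm above the bench while docked; the plate is 28 mm wide along the cassette's x, its face exposed from 22 to 65 mm above the bench. The two outer faces are 62 mm apart when free, 50 mm when both are fully pressed in.
- catch_right_pad (a point): the same point of the catch plate on the cassette's -y side
- catch_left (a joint): travel of the +y catch, m: 0 = out, latched; 0.006 = fully pressed in towards the cassette (stop). A spring pushes it out with 1.5 N at 0 to 3.3 N at 0.006; its toe is clear of the dock's lip from 0.004 on.
- catch_right (a joint): the same for the -y catch
- mailer: bystander, to be left alone: flat white slide mailer box 88 x 30 x 16 mm lying on the bench; origin at the centre of its underside
- jar: bystander, to be left alone: brown screw-cap jar, 42 mm across, 58 mm tall, standing behind the dock; origin at the centre of its underside
- dropper: bystander, to be left alone: small white dropper bottle with black cap, 28 mm across, 68 mm tall, standing behind the dock; origin at the centre of its underside
- pot_a: bystander, to be left alone: clear specimen pot, 38 mm across, 62 mm tall; origin at the centre of its underside
- pot_b: bystander, to be left alone: brown jar with black cap, 48 mm across, 75 mm tall; origin at the centre of its underside
- beaker: bystander, to be left alone: open glass beaker, 66 mm across, 85 mm tall; origin at the centre of its underside
- notebook: bystander, to be left alone: grey notebook 80 x 110 x 12 mm lying flat; origin at the centre of its underside
Things that resemble listed ones, but are neither listed nor needed, are in the scene too. What is shaped like the part that bears tube_center but purple or yellow is not meant. Leave any red look-alike of the part that bears cassette_center alone.

How it is judged:
By the outcome, as a careful person would: the job done as asked, in the order asked, and still so for the second after the job is handed in, while the arm keeps its last pose, push and grip.
It also fails if it takes over 54 s, if anything falls off the work surface, if the arm or the gripper's body presses on something with over 40 N, if the wrist force passes 120 N, or if a joint passes its speed limit or range.

## Working session

There is one attempt and no reset: what is moved stays moved. The work goes in short steps, Python scripts to look and compute and a tool call to move; the robot and the scene stay as the last step left them, time stands still between calls to the robot, and variables do not carry over. Pictures are saved under pics/ and viewed, and the job is handed in when it is done.

Besides the shell and the picture viewer there is one more tool, called after "Request:" as name([rows], argument=value, ...), one row to a line, values as JSON. send_rows: Moves the arm, as the interface text tells. Its arguments: {"type":"object","properties":{"steps":{"type":"array","items":{"type":"array","items":{"type":"array","items":{"type":"number"}}}},"grip_force":{"type":"number"}},"required":["steps"]}

```bash
ls; mkdir -p pics
python3 - <<'E'
from station import manip
import cv2, numpy as np
print(manip.sense())
for n in ("scene","top"):
    im=manip.snapshot(n); cv2.imwrite(f"pics/{n}0.png",im[:,:,::-1]); p=manip.camera_params(n); print(n,{k:np.round(v,4).tolist() for k,v in p.items()})
print(manip.camera_params("wrist"), manip.grasp_offset)
E
```

```text
pics
{'t': 0.0, 'q': array([ 9.70504082e-01,  5.28491640e-01,  1.43389891e+00, -8.42157283e-06,
        1.18140500e+00, -1.78474328e-01]), 'qd': array([ 0.00105042,  0.00057874,  0.00147524, -0.00024554,  0.00104903,
       -0.00174061]), 'tau': array([-7.64507536e-05, -4.42349017e+01, -1.78027457e+01, -2.34283743e-04,
        8.36425490e-03, -3.24975690e-05]), 'tcp_pos': array([0.2554362 , 0.56963256, 0.23031905]), 'tool_rot': array([-0.38454981,  0.59431144,  0.38394386,  0.59287644]), 'force': array([ 0.1678911 , -0.89726111,  0.00795202]), 'ft_torque': array([-0.01619292,  0.01112859,  0.04100698]), 'finger_gap': 1.002755476501004}
scene {'fx': 561.5458, 'fy': 561.5458, 'cx': 316.3421, 'cy': 239.7137, 'T': [[0.7719, 0.4125, -0.4837, 1.0431], [0.6356, -0.4915, 0.5953, -0.6218], [0.0079, -0.767, -0.6416, 0.7607], [0.0, 0.0, 0.0, 1.0]]}
top {'fx': 442.4216, 'fy': 442.4216, 'cx': 322.6309, 'cy': 238.1932, 'T': [[-0.0032, -0.9981, 0.0613, 0.479], [-0.9999, 0.0038, 0.0097, 0.0154], [-0.0099, -0.0612, -0.9981, 0.9929], [0.0, 0.0, 0.0, 1.0]]}
{'fx': 365.74290520787775, 'fy': 365.74290520787775, 'cx': 325.3612367367482, 'cy': 236.53233648278865, 'tool_from_camera': array([[-1.46556608e-04, -2.67523655e-01,  9.63551282e-01,
        -1.42604941e-01],
       [-6.28072446e-04, -9.63551077e-01, -2.67523694e-01,
         6.84833806e-02],
       [ 9.99999792e-01, -6.44387376e-04, -2.68094590e-05,
        -3.06294291e-04],
       [ 0.00000000e+00,  0.00000000e+00,  0.00000000e+00,
         1.00000000e+00]])} 0.0187
```

View pics/scene0.png

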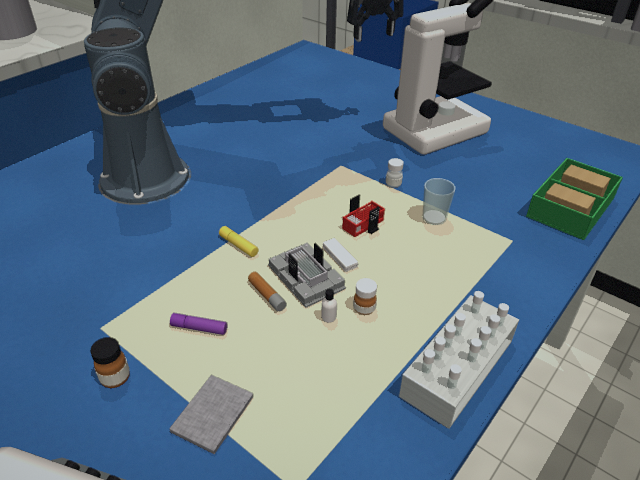

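View pics/top0.png

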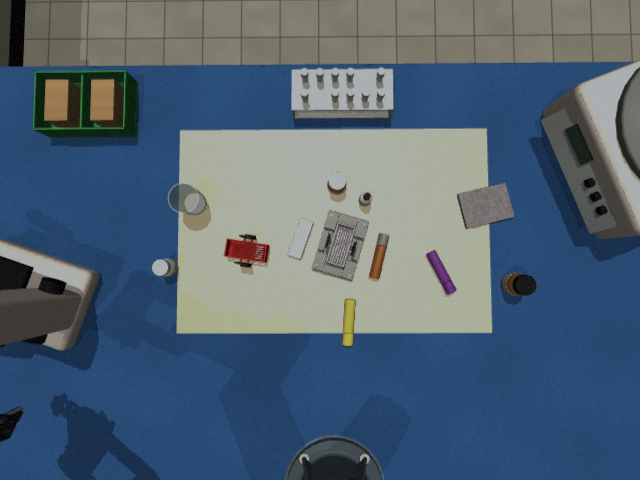

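The top view shows the dock at about (341,245), with the cassette in it. The amber tube is at (379,256) on the dock's -y side, cap at (382,240). The mailer is at (300,238), on the other side. Next I'll measure them.

```bash
cat > h.py <<'E'
import numpy as np, cv2
from scipy.spatial.transform import Rotation as R
from station import manip
def cam(n):
    p=manip.camera_params(n)
    if n=="wrist":
        s=manip.sense(); T=np.eye(4); T[:3,:3]=R.from_quat(s["tool_rot"]).as_matrix(); T[:3,3]=s["tcp_pos"]
        p["T"]=T@p["tool_from_camera"]
    return p
def ray(p,uv,z):
    d=p["T"][:3,:3]@np.array([(uv[0]-p["cx"])/p["fx"],(uv[1]-p["cy"])/p["fy"],1]); o=p["T"][:3,3]
    return o+d*(z-o[2])/d[2]
def proj(p,X):
    c=np.linalg.inv(p["T"])@np.append(X,1); return np.array([p["cx"]+p["fx"]*c[0]/c[2],p["cy"]+p["fy"]*c[1]/c[2]])
def look(n,name):
    p=cam(n); im=manip.snapshot(n)[:,:,::-1].copy(); cv2.imwrite(f"pics/{name}.png",im); return p,im
E
python3 - <<'E'
from h import *
for n,c in (("top",(270,400,170,310)),("scene",(220,390,160,330))):
    im=cv2.imread(f"pics/{n}0.png"); x0,x1,y0,y1=c
    cv2.imwrite(f"pics/{n}0z.png",cv2.resize(im[y0:y1,x0:x1],None,fx=4,fy=4,interpolation=cv2.INTER_CUBIC)[:600])
im=cv2.imread("pics/top0.png"); p=cam("top")
hsv=cv2.cvtColor(im,cv2.COLOR_BGR2HSV)
m=((hsv[...,0]>4)&(hsv[...,0]<16)&(hsv[...,1]>140)&(hsv[...,2]>60)).astype(np.uint8)
m[:, :360]=0; m[:,400:]=0; m[:220]=0;m[300:]=0
r=cv2.minAreaRect(cv2.findNonZero(m)); print(r, m.sum()); b=cv2.boxPoints(r)
print([ray(p,q,.014)[:2].round(4).tolist() for q in b])
print("cap end",ray(p,(382.5,234.5),.012),"tail",ray(p,(375.5,279),.012))
s=manip.sense(); print(R.from_quat(s["tool_rot"]).as_matrix().round(3))
E
```

```text
((377.6942443847656, 261.2843322753906), (9.542765617370605, 32.75114440917969), 13.392498970031738) 314
[[0.455, -0.0776], [0.5252, -0.095], [0.5203, -0.1154], [0.4501, -0.0979]]
cap end [ 0.54692753 -0.10798883  0.012     ] tail [ 0.44857747 -0.09144014  0.012     ]
[[-0.001 -0.912  0.409]
 [-0.002  0.409  0.912]
 [-1.     0.    -0.002]]
```

View pics/top0z.png

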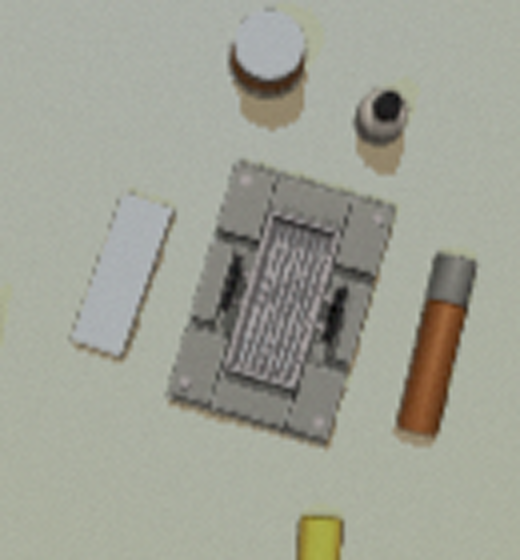

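View pics/scene0z.png

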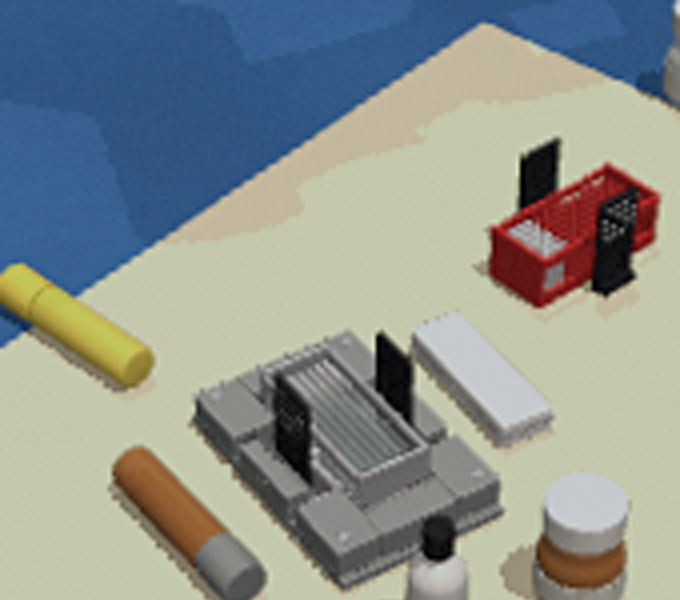

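Run:
```python
from h import *
p=cam("top"); im=cv2.imread("pics/top0.png")
c=np.array([(238,160),(397,207),(328,445),(168,403)])/4+[270,170]
P=np.array([ray(p,q,.022)[:2] for q in c]); print(P.round(4), P.mean(0))
for i in range(4):
    d=P[(i+1)%4]-P[i]; print(np.linalg.norm(d), np.degrees(np.arctan2(d[1],d[0])))
```

```text
[[ 0.6009  0.0095]
 [ 0.5745 -0.0779]
 [ 0.4441 -0.039 ]
 [ 0.4673  0.0483]] [ 0.52169518 -0.01478927]
0.0912908086832623 -106.8106089163469
0.13602241277377025 163.38546275246776
0.090367987880456 75.16364421800738
0.13914230127483268 -16.21683732882028
```

Run:
```python
from h import *
p=cam("top")
for q in [(100,270),(65,350),(0,345),(0,300)]: print(q,ray(p,q,0.03)[:2].round(3),ray(p,q,0.25)[:2].round(3))
print(proj(p,(.256,.57,.231)))
```

```text
(100, 270) [0.47  0.511] [0.472 0.398]
(65, 350) [0.298 0.582] [0.34  0.452]
(0, 345) [0.309 0.724] [0.348 0.562]
(0, 300) [0.406 0.728] [0.423 0.565]
[  1.27294765 397.78860444]
```

Request:
send_rows([
  [[0, 0, -0.06, 0, 0], [0, 0, -0.12, 0, 0], [0, 0, -0.18, 0, 0], [0, 0.01, -0.24, 0, 0], [0, 0.05, -0.28, 0, 0.04], [0, 0.09, -0.32, 0, 0.08], [0, 0.13, -0.36, 0, 0.12], [0, 0.17, -0.4, 0, 0.15]],
])

```text
t: 1.1
tcp_pos: [0.4268, 0.1687, 0.2312]
tool_rot: [-0.428, 0.563, 0.428, 0.563]
force: [0.6, 0.6, 0.0]
finger_gap: 0.999
```

Request:
send_rows([
  [[0, 0.02, -0.05, 0, 0.0], [0, 0.04, -0.1, 0, 0.02], [0, 0.05, -0.16, 0, 0.02], [0, 0.06, -0.21, 0, 0.02], [0, 0.06, -0.25, 0, 0.02], [0, 0.06, -0.26, 0, 0.02], [0, 0.06, -0.26, 0, 0.02]],
])

```text
t: 1.98
tcp_pos: [0.4854, -0.0897, 0.231]
tool_rot: [-0.432, 0.559, 0.433, 0.559]
force: [-0.0, 0.5, 0.2]
finger_gap: 1.0
```

Run:
```python
from h import *
p,im=look("wrist","w1"); s=manip.sense(); print(s["t"],s["tcp_pos"],s["force"],R.from_quat(s["tool_rot"]).as_matrix().round(3)); np.save("w1T.npy",p["T"])
```

```text
2.025 [ 0.48530313 -0.08886055  0.23105058] [ 0.32370453 -1.19223836 -0.56080706] [[-0.001 -0.968  0.249]
 [ 0.001  0.249  0.968]
 [-1.     0.001  0.001]]
```

View pics/w1.png

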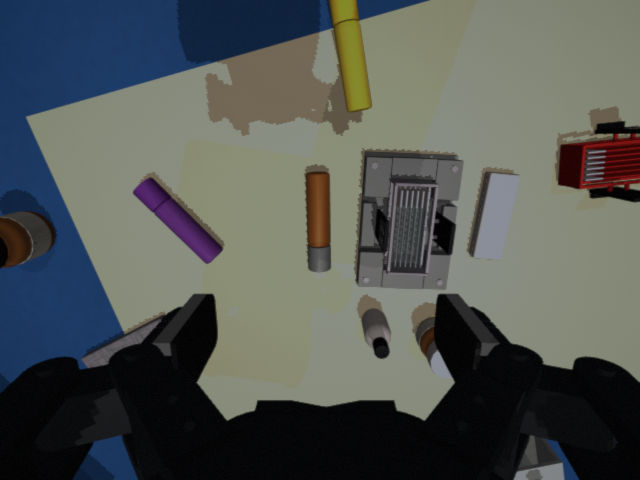

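Run:
```python
from h import *
p=manip.camera_params("wrist"); p["T"]=np.load("w1T.npy"); im=cv2.imread("pics/w1.png")
cv2.imwrite("pics/w1z.png",cv2.resize(im[140:300,290:480],None,fx=4,fy=4,interpolation=cv2.INTER_CUBIC)[:600])
hsv=cv2.cvtColor(im,cv2.COLOR_BGR2HSV)
m=((hsv[...,0]>4)&(hsv[...,0]<17)&(hsv[...,1]>140)).astype(np.uint8)
m[:, :290]=0; m[:,350:]=0; m[:150]=0;m[290:]=0
r=cv2.minAreaRect(cv2.findNonZero(m)); b=cv2.boxPoints(r); print(r,m.sum())
ys=np.where(m.any(1))[0]
L=[]
for y in range(ys[0]+8,ys[-1]-4,4):
    xs=np.where(m[y])[0]; a=ray(p,(xs[0]-.5,y),.012);c=ray(p,(xs[-1]+.5,y),.012); L.append((a+c)/2)
    if y%3==0: print(y,xs[0],xs[-1],a[:2],c[:2],np.linalg.norm(a-c))
L=np.array(L); k=np.polyfit(L[:,0],L[:,1],1); print("axis yaw",np.degrees(np.arctan(k[0])), "y at x=.5",np.polyval(k,.5))
print(ray(p,(318,172),.012),ray(p,(319,271),.012))
```

```text
((317.4762268066406, 209.0245819091797), (74.18389892578125, 22.174535751342773), 89.0759506225586) 1605
180 307 328 [ 0.45551693 -0.10108295] [ 0.46095316 -0.08013032] 0.021646371357811493
192 307 328 [ 0.46694761 -0.1042156 ] [ 0.4724322  -0.08307925] 0.021836348120090446
204 307 328 [ 0.4785807  -0.10740372] [ 0.48411452 -0.08608039] 0.022029689044977284
216 307 328 [ 0.49042163 -0.11064879] [ 0.49600557 -0.08913517] 0.022226484291658254
228 308 328 [ 0.50273214 -0.11296573] [ 0.508111   -0.09224501] 0.02140748271681723
240 308 329 [ 0.51500817 -0.11632044] [ 0.52069516 -0.0944157 ] 0.022630935734135504
axis yaw -13.792005471817964 y at x=.5 -0.10117992868212324
[ 0.45083132 -0.08813551  0.012     ] [ 0.55082498 -0.11355091  0.012     ]
```

View pics/w1z.png

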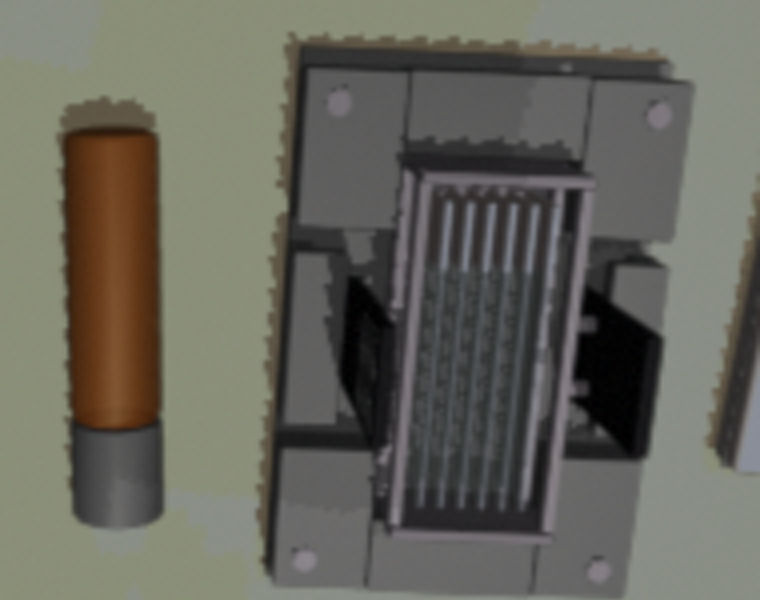

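Request:
send_rows([
  [[1, 0.015, -0.006, -0.02, 0.01], [1, 0.015, -0.006, -0.04, 0.01], [1, 0.015, -0.006, -0.08, 0.01], [1, 0.015, -0.006, -0.12, 0.01], [1, 0.015, -0.006, -0.16, 0.01], [1, 0.015, -0.006, -0.19, 0.01], [1, 0.015, -0.006, -0.195, 0.01], [1, 0.015, -0.006, -0.195, 0.01]],
], grip_force=20)

```text
t: 3.02
tcp_pos: [0.5011, -0.0948, 0.0367]
tool_rot: [-0.436, 0.556, 0.436, 0.556]
force: [0.1, -0.6, -0.7]
finger_gap: 0.0
```

Run:
```python
from h import *
p,im=look("scene","s2"); cv2.imwrite("pics/s2z.png",cv2.resize(im[180:330,200:390],None,fx=4,fy=4,interpolation=cv2.INTER_CUBIC))
p,im=look("wrist","w2"); s=manip.sense(); print(s["t"],s["tcp_pos"],s["force"],R.from_quat(s["tool_rot"]).as_matrix().round(3)[:,2])
```

```text
3.125 [ 0.5017204  -0.09558149  0.03753197] [ 0.78450299  0.29578858 -0.28761006] [ 0.239  0.971 -0.   ]
```

View pics/s2z.png

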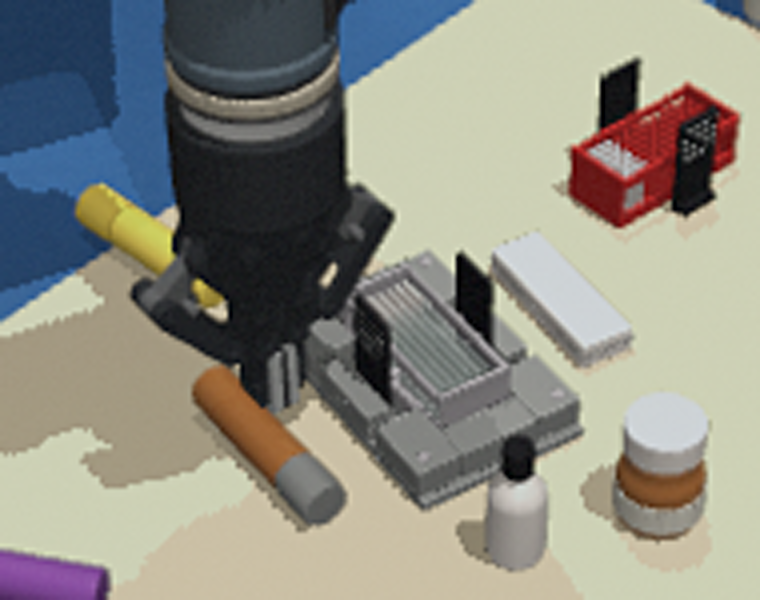

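View pics/w2.png

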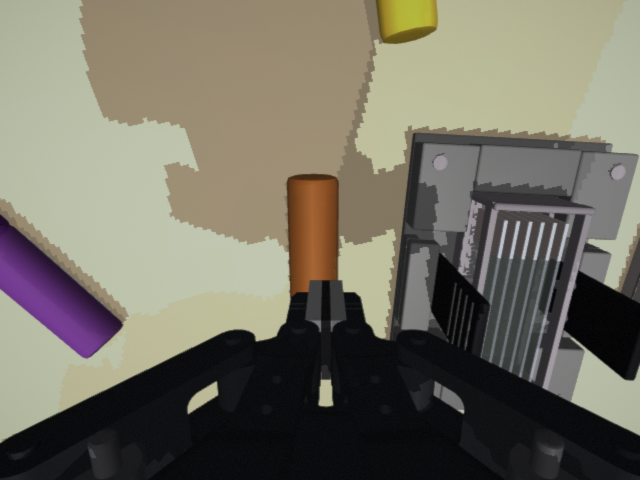

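Request:
send_rows([
  [[1, 0, -0.001, -0.006, 0], [1, 0, -0.001, -0.01, 0], [1, 0, -0.001, -0.011, 0], [1, 0, -0.001, -0.011, 0]],
])

```text
t: 3.62
tcp_pos: [0.5007, -0.0968, 0.0252]
tool_rot: [-0.436, 0.557, 0.436, 0.557]
force: [-0.5, 0.4, -0.5]
finger_gap: -0.0
```

Request:
send_rows([
  [[1, 0, 0, -0.001, 0], [1, 0, 0, -0.001, 0]],
])

```text
t: 3.88
tcp_pos: [0.5008, -0.0968, 0.0243]
tool_rot: [-0.436, 0.557, 0.436, 0.557]
force: [-0.6, -0.3, -0.5]
finger_gap: 0.001
```

Request:
send_rows([
  [[1, 0, 0, -0.001, 0], [1, 0, 0, -0.001, 0]],
])

```text
t: 4.12
tcp_pos: [0.5009, -0.0968, 0.0239]
tool_rot: [-0.436, 0.557, 0.436, 0.557]
force: [-0.8, 0.4, 5.3]
finger_gap: -0.005
```

Request:
send_rows([
  [[1, -0.0007, -0.003, 0, 0], [1, -0.0014, -0.006, 0, 0], [1, -0.0022, -0.009, 0, 0], [1, -0.003, -0.012, 0, 0], [1, -0.0037, -0.015, 0, 0], [1, -0.0044, -0.018, 0, 0], [1, -0.0044, -0.018, 0, 0]],
])

```text
t: 5.0
tcp_pos: [0.4965, -0.115, 0.024]
tool_rot: [-0.436, 0.557, 0.436, 0.557]
force: [-0.3, -0.7, 5.7]
finger_gap: 0.002
```

Request:
send_rows([
  [[1, 0, 0, 0.012, 0], [1, 0, 0, 0.025, 0], [1, 0, 0.009, 0.025, 0], [1, 0, 0.009, 0.025, 0]],
])

```text
t: 5.5
tcp_pos: [0.4961, -0.1048, 0.0485]
tool_rot: [-0.436, 0.556, 0.437, 0.556]
force: [-0.1, -1.0, -0.2]
finger_gap: -0.001
```

Run:
```python
from h import *
p,im=look("wrist","w3"); s=manip.sense(); print(s["t"],s["tcp_pos"],s["force"])
p,im=look("scene","s3"); cv2.imwrite("pics/s3z.png",cv2.resize(im[180:330,200:390],None,fx=4,fy=4,interpolation=cv2.INTER_CUBIC))
```

```text
5.55 [ 0.49613841 -0.10511743  0.04827062] [0.01650128 0.15380676 0.77969547]
```

View pics/w3.png

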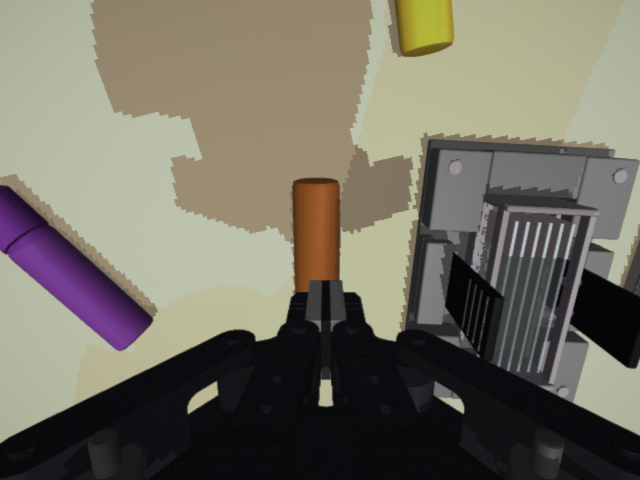

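View pics/s3z.png

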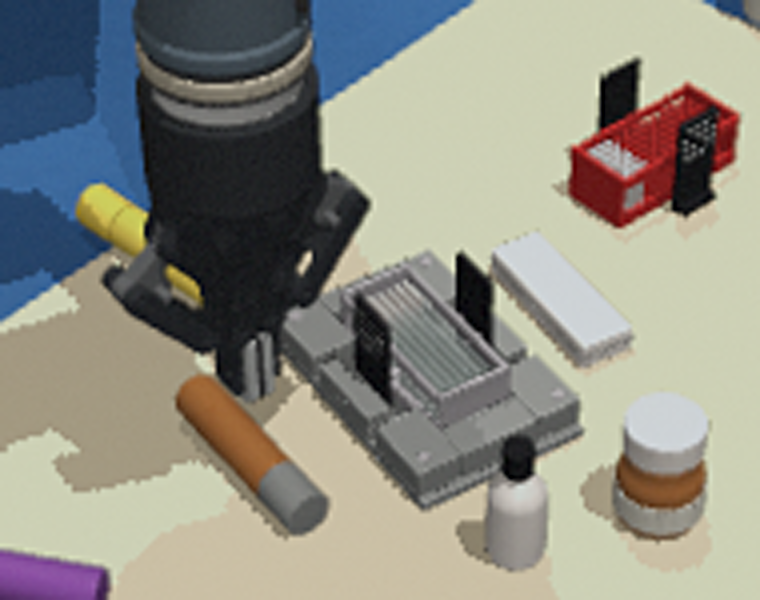

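The tube rolled about 9 mm, the label isn't visible yet, and its axis is still parallel to the tool. I'll measure it and do the next stroke.

```bash
cat >> h.py <<'E'
def tube(p,im,rows,c0=200,c1=420):
    hsv=cv2.cvtColor(im,cv2.COLOR_BGR2HSV)
    m=((hsv[...,0]>4)&(hsv[...,0]<17)&(hsv[...,1]>140)).astype(np.uint8); m[:,:c0]=0; m[:,c1:]=0
    L=[]
    for y in range(*rows):
        xs=np.where(m[y])[0]
        if len(xs): L.append((ray(p,(xs[0]-.5,y),.012)+ray(p,(xs[-1]+.5,y),.012))/2)
    L=np.array(L); k=np.polyfit(L[:,0],L[:,1],1); return np.degrees(np.arctan(k[0])), np.polyval(k,.5)
E
python3 - <<'E'
from h import *
p=cam("wrist"); im=cv2.imread("pics/w3.png"); print(tube(p,im,(195,280,5)))
p["T"]=np.load("w1T.npy"); print(tube(p,cv2.imread("pics/w1.png"),(180,245,4),290,350))
E
```

```text
(np.float64(-13.66465030888626), np.float64(-0.11125733872005278))
(np.float64(-13.761178010515499), np.float64(-0.10116727259720247))
```

Request:
send_rows([
  [[1, 0, 0, -0.015, 0], [1, 0, 0, -0.023, 0], [1, 0, 0, -0.025, 0], [1, -0.0007, -0.003, -0.025, 0], [1, -0.0017, -0.007, -0.025, 0], [1, -0.0027, -0.011, -0.025, 0], [1, -0.0037, -0.015, -0.025, 0], [1, -0.0046, -0.019, -0.025, 0]],
])

```text
t: 6.6
tcp_pos: [0.4913, -0.1247, 0.0238]
tool_rot: [-0.436, 0.557, 0.436, 0.557]
force: [-2.1, 0.9, 11.7]
finger_gap: -0.0
```

Request:
send_rows([
  [[1, 0, 0, 0, 0], [1, 0, 0, 0.012, 0], [1, 0, 0, 0.025, 0], [1, 0.002, 0.009, 0.025, 0], [1, 0.002, 0.009, 0.025, 0]],
])

```text
t: 7.22
tcp_pos: [0.4937, -0.1149, 0.0483]
tool_rot: [-0.436, 0.556, 0.437, 0.556]
force: [0.1, 0.4, 0.4]
finger_gap: 0.003
```

Run:
```python
from h import *
p,im=look("wrist","w4"); s=manip.sense(); print(s["t"],s["tcp_pos"],s["force"],tube(p,im,(195,280,5)))
```

```text
7.275 [ 0.49372306 -0.11512843  0.04813577] [-0.27854865 -0.14835052 -0.42984452] (np.float64(-15.44921941492919), np.float64(-0.1239685081003326))
```

View pics/w4.png

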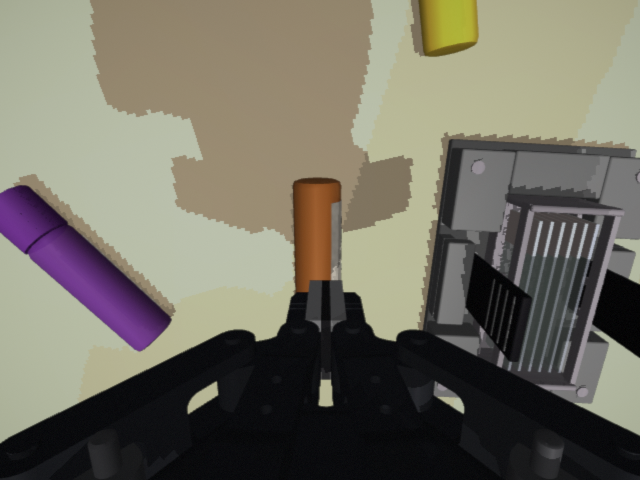

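The label's edge is now showing on the dock side, at columns 331–341. That fits about a quarter turn. On to stroke 3.

Request:
send_rows([
  [[1, 0, 0, -0.015, 0], [1, 0, 0, -0.023, 0], [1, 0, 0, -0.0245, 0], [1, -0.0007, -0.003, -0.0245, 0], [1, -0.0017, -0.007, -0.0245, 0], [1, -0.0027, -0.011, -0.0245, 0], [1, -0.0037, -0.015, -0.0245, 0], [1, -0.0046, -0.019, -0.0245, 0]],
])

```text
t: 8.28
tcp_pos: [0.4886, -0.1347, 0.0238]
tool_rot: [-0.436, 0.557, 0.436, 0.556]
force: [-2.2, 0.6, 8.1]
finger_gap: 0.001
```

Request:
send_rows([
  [[1, 0, 0, 0, 0], [1, 0, 0, 0.012, 0], [1, 0, 0, 0.025, 0], [1, 0.002, 0.009, 0.025, 0], [1, 0.002, 0.009, 0.025, 0]],
])

```text
t: 8.9
tcp_pos: [0.4911, -0.1249, 0.0489]
tool_rot: [-0.436, 0.556, 0.436, 0.556]
force: [-1.2, -0.2, -1.5]
finger_gap: 0.003
```

Run:
```python
from h import *
p,im=look("wrist","w5"); s=manip.sense(); print(s["t"],s["tcp_pos"],s["force"])
for y in (200,220,240,260): print(y,[ (x,im[y,x].tolist()) for x in range(288,352,4)])
```

```text
8.95 [ 0.49111419 -0.12511659  0.04871668] [ 0.24197829 -0.17318534 -0.00811541]
200 [(288, [112, 137, 150]), (292, [94, 115, 127]), (296, [23, 48, 81]), (300, [27, 59, 104]), (304, [29, 67, 116]), (308, [32, 74, 130]), (312, [40, 83, 141]), (316, [48, 93, 153]), (320, [57, 103, 165]), (324, [51, 96, 157]), (328, [41, 84, 142]), (332, [32, 72, 127]), (336, [29, 64, 111]), (340, [44, 66, 97]), (344, [112, 137, 150]), (348, [111, 136, 150])]
220 [(288, [112, 138, 151]), (292, [109, 133, 146]), (296, [22, 47, 79]), (300, [26, 61, 104]), (304, [30, 67, 117]), (308, [32, 74, 129]), (312, [113, 129, 146]), (316, [136, 146, 151]), (320, [140, 148, 155]), (324, [131, 139, 145]), (328, [134, 144, 150]), (332, [111, 118, 122]), (336, [70, 73, 77]), (340, [92, 99, 103]), (344, [111, 136, 150]), (348, [111, 136, 150])]
240 [(288, [118, 142, 154]), (292, [112, 137, 150]), (296, [20, 44, 74]), (300, [27, 60, 106]), (304, [30, 68, 119]), (308, [31, 73, 129]), (312, [96, 117, 143]), (316, [130, 139, 144]), (320, [133, 142, 147]), (324, [123, 133, 138]), (328, [127, 135, 140]), (332, [13, 11, 12]), (336, [21, 21, 23]), (340, [90, 97, 100]), (344, [169, 188, 182]), (348, [154, 185, 182])]
260 [(288, [169, 188, 182]), (292, [165, 188, 183]), (296, [34, 56, 80]), (300, [26, 59, 105]), (304, [30, 68, 119]), (308, [32, 73, 130]), (312, [96, 118, 147]), (316, [135, 145, 150]), (320, [132, 141, 146]), (324, [131, 139, 145]), (328, [128, 136, 142]), (332, [16, 15, 17]), (336, [28, 28, 29]), (340, [99, 106, 110]), (344, [152, 185, 182]), (348, [151, 184, 181])]
```

View pics/w5.png

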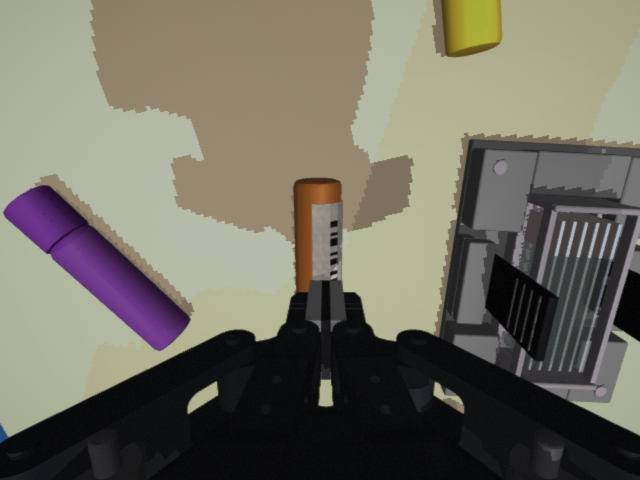

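Request:
send_rows([
  [[1, 0, 0, -0.015, 0], [1, 0, 0, -0.023, 0], [1, 0, 0, -0.0245, 0], [1, -0.0007, -0.003, -0.0245, 0], [1, -0.0015, -0.006, -0.0245, 0], [1, -0.0022, -0.009, -0.0245, 0], [1, -0.0029, -0.012, -0.0245, 0], [1, -0.0029, -0.012, -0.0245, 0]],
])

```text
t: 9.95
tcp_pos: [0.4877, -0.1378, 0.024]
tool_rot: [-0.435, 0.557, 0.436, 0.556]
force: [-1.5, -0.1, 1.9]
finger_gap: 0.002
```

Request:
send_rows([
  [[1, 0, 0, 0.012, 0], [1, 0, 0, 0.025, 0], [1, 0, 0.0, 0.025, 0]],
])

```text
t: 10.32
tcp_pos: [0.4896, -0.1383, 0.0508]
tool_rot: [-0.437, 0.556, 0.435, 0.557]
force: [0.2, 0.9, -0.1]
finger_gap: -0.003
```

Run:
```python
from h import *
p,im=look("wrist","w6"); s=manip.sense(); print(s["t"],s["tcp_pos"],s["force"])
T=p["T"]; 
hsv=cv2.cvtColor(im,cv2.COLOR_BGR2HSV)
for y in (190,194,215,225,235,245,255,265): print(y,[ (x,hsv[y,x,1],hsv[y,x,2]) for x in range(288,352,2)])
```

```text
10.375 [ 0.48915649 -0.13811889  0.0502833 ] [ 0.01992314  0.29929899 -0.10731591]
190 [(288, np.uint8(63), np.uint8(145)), (290, np.uint8(65), np.uint8(146)), (292, np.uint8(65), np.uint8(146)), (294, np.uint8(66), np.uint8(147)), (296, np.uint8(66), np.uint8(146)), (298, np.uint8(65), np.uint8(146)), (300, np.uint8(66), np.uint8(146)), (302, np.uint8(65), np.uint8(146)), (304, np.uint8(66), np.uint8(144)), (306, np.uint8(64), np.uint8(131)), (308, np.uint8(85), np.uint8(96)), (310, np.uint8(190), np.uint8(67)), (312, np.uint8(192), np.uint8(85)), (314, np.uint8(194), np.uint8(96)), (316, np.uint8(188), np.uint8(102)), (318, np.uint8(194), np.uint8(109)), (320, np.uint8(188), np.uint8(115)), (322, np.uint8(193), np.uint8(120)), (324, np.uint8(194), np.uint8(125)), (326, np.uint8(187), np.uint8(131)), (328, np.uint8(184), np.uint8(136)), (330, np.uint8(179), np.uint8(141)), (332, np.uint8(173), np.uint8(147)), (334, np.uint8(172), np.uint8(153)), (336, np.uint8(168), np.uint8(156)), (338, np.uint8(169), np.uint8(154)), (340, np.uint8(172), np.uint8(148)), (342, np.uint8(177), np.uint
[... 7565 characters left out ...]
, np.uint8(83)), (314, np.uint8(181), np.uint8(100)), (316, np.uint8(48), np.uint8(128)), (318, np.uint8(27), np.uint8(133)), (320, np.uint8(24), np.uint8(127)), (322, np.uint8(26), np.uint8(127)), (324, np.uint8(25), np.uint8(142)), (326, np.uint8(25), np.uint8(141)), (328, np.uint8(26), np.uint8(138)), (330, np.uint8(26), np.uint8(137)), (332, np.uint8(26), np.uint8(140)), (334, np.uint8(25), np.uint8(142)), (336, np.uint8(24), np.uint8(138)), (338, np.uint8(26), np.uint8(136)), (340, np.uint8(24), np.uint8(137)), (342, np.uint8(17), np.uint8(139)), (344, np.uint8(7), np.uint8(175)), (346, np.uint8(15), np.uint8(182)), (348, np.uint8(16), np.uint8(175)), (350, np.uint8(26), np.uint8(165))]
```

View pics/w6.png

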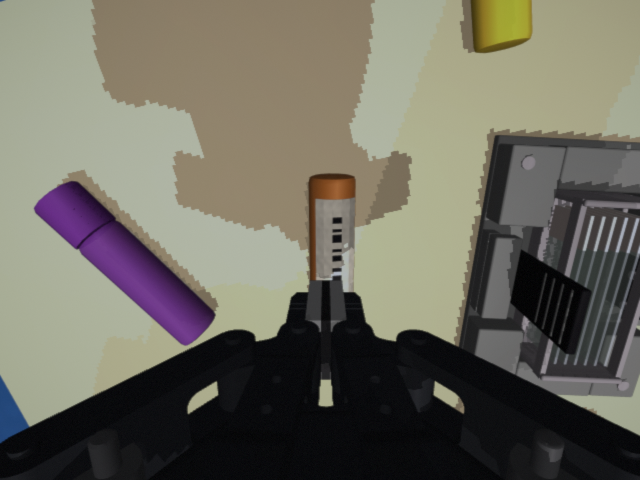

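The label is nearly up. Its -y edge is at column 315 and the tube spans 309–355, which puts it about 5° short. A small nudge should finish it.

Request:
send_rows([
  [[1, 0, 0, -0.015, 0], [1, 0, 0, -0.023, 0], [1, 0, 0, -0.025, 0], [1, 0, 0, -0.025, 0], [1, -0.0002, -0.001, -0.025, 0], [1, -0.0005, -0.0022, -0.025, 0], [1, -0.0005, -0.0022, -0.025, 0]],
])

```text
t: 11.25
tcp_pos: [0.487, -0.1397, 0.024]
tool_rot: [-0.435, 0.557, 0.437, 0.556]
force: [-2.1, 1.3, 2.7]
finger_gap: -0.004
```

Request:
send_rows([
  [[1, 0, 0, 0.012, 0], [1, 0, 0, 0.03, 0], [0.5, 0, 0.01, 0.08, 0], [0, 0, 0.02, 0.12, 0], [0, 0, 0.03, 0.15, 0], [0, 0, 0.03, 0.15, 0]],
])

```text
t: 12.0
tcp_pos: [0.4898, -0.1102, 0.1771]
tool_rot: [-0.439, 0.555, 0.434, 0.558]
force: [0.2, 0.2, -0.4]
finger_gap: 0.841
```

Run:
```python
from h import *
p,im=look("wrist","w7"); s=manip.sense(); print(s["t"],s["tcp_pos"],s["force"]); np.save("w7T.npy",p["T"])
p,im=look("scene","s7"); cv2.imwrite("pics/s7z.png",cv2.resize(im[200:350,200:390],None,fx=4,fy=4,interpolation=cv2.INTER_CUBIC))
```

```text
12.05 [ 0.48877591 -0.11017867  0.17559715] [-0.98774924  0.01035044  0.60616779]
```

View pics/w7.png

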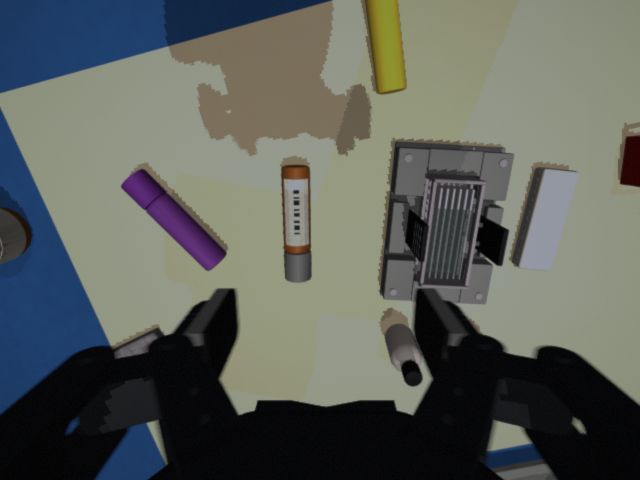

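View pics/s7z.png

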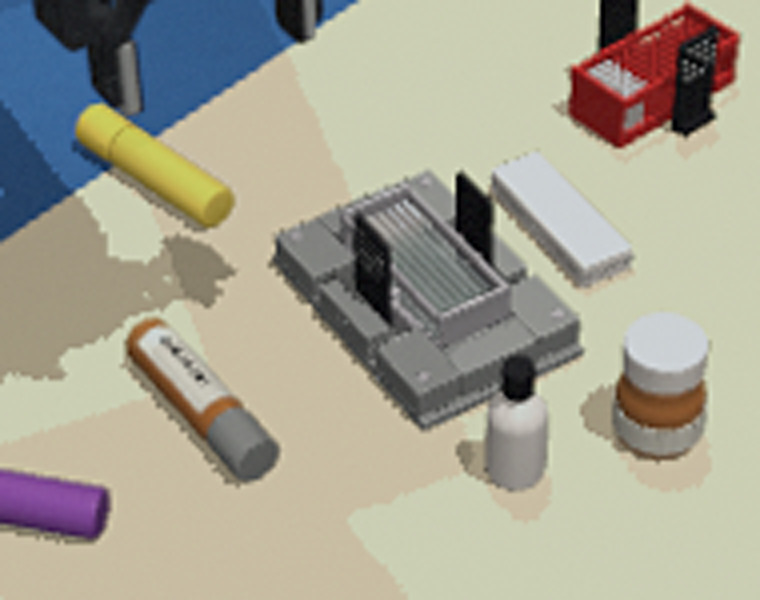

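Run:
```python
from h import *
im=cv2.imread("pics/w7.png"); T=np.load("w7T.npy")
z=np.hstack([cv2.resize(im[150:290,265:330],None,fx=4,fy=4,interpolation=cv2.INTER_CUBIC),cv2.resize(im[135:275,380:510],None,fx=4,fy=4,interpolation=cv2.INTER_CUBIC)]); cv2.imwrite("pics/w7z.png",z)
hsv=cv2.cvtColor(im,cv2.COLOR_BGR2HSV)
S=hsv[185:235,270:322,1].astype(int).mean(0).round().astype(int);V=hsv[185:235,270:322,2].mean(0).round().astype(int)
print(list(zip(range(270,322),S.tolist(),V.tolist())))
```

```text
[(270, 39, 154), (271, 40, 154), (272, 40, 154), (273, 39, 154), (274, 39, 154), (275, 39, 154), (276, 39, 154), (277, 39, 154), (278, 39, 154), (279, 39, 154), (280, 39, 153), (281, 42, 144), (282, 63, 109), (283, 111, 79), (284, 98, 95), (285, 46, 124), (286, 26, 135), (287, 24, 137), (288, 22, 141), (289, 18, 147), (290, 18, 151), (291, 18, 151), (292, 17, 149), (293, 16, 138), (294, 13, 111), (295, 12, 99), (296, 14, 99), (297, 13, 100), (298, 12, 104), (299, 16, 124), (300, 19, 147), (301, 20, 150), (302, 20, 150), (303, 19, 148), (304, 22, 140), (305, 25, 133), (306, 26, 132), (307, 33, 126), (308, 85, 99), (309, 117, 76), (310, 52, 101), (311, 35, 149), (312, 34, 154), (313, 34, 154), (314, 34, 154), (315, 34, 154), (316, 34, 154), (317, 35, 154), (318, 37, 154), (319, 39, 154), (320, 40, 154), (321, 41, 154)]
```

View pics/w7z.png

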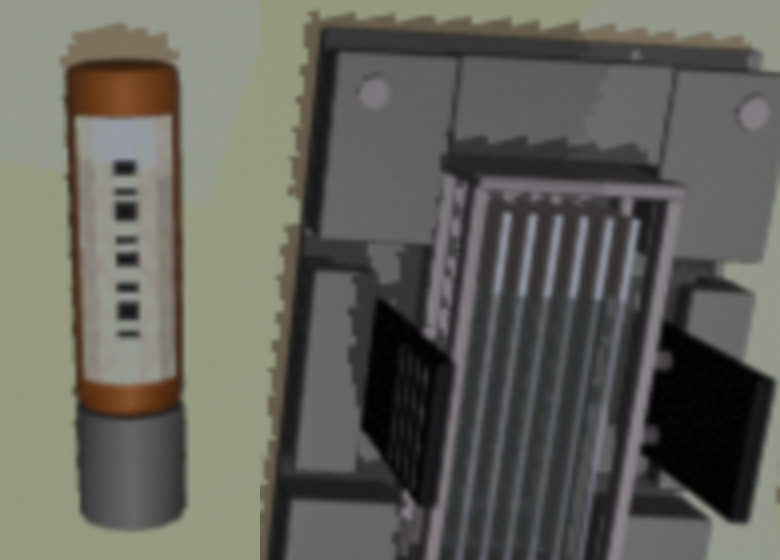

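Run:
```python
from h import *
p=manip.camera_params("wrist"); p["T"]=np.load("w7T.npy")
f=lambda q:((q[0]-260)/4+380,q[1]/4+135)
P=[ray(p,f(q),.065)[:2] for q in [(452,352),(430,503),(775,380),(748,522)]]
P=np.array(P); print(P.round(4)); a=(P[0]+P[1])/2; b=(P[2]+P[3])/2
print("center",(a+b)/2,"sep",np.linalg.norm(a-b),"plate w",np.linalg.norm(P[0]-P[1]),np.linalg.norm(P[2]-P[3]),"yaw y",np.degrees(np.arctan2(*(b-a)[::-1]))-90)
im=cv2.imread("pics/w7.png")
c=np.array([(305,68),(692,80),(627,597),(275,585)])/4+[290,140]
p["T"]=np.load("w1T.npy")
P=np.array([ray(p,q,.022)[:2] for q in c]); print("dock w1",P.mean(0).round(4))
for i in range(4):
    d=P[(i+1)%4]-P[i]; print(np.linalg.norm(d), np.degrees(np.arctan2(d[1],d[0])))
# cassette rim corners in w1z, z=.040
c=np.array([(408,172),(592,178),(548,540),(392,530)])/4+[290,140]
P=np.array([ray(p,q,.040)[:2] for q in c]); print("rim w1",P.mean(0).round(4))
for i in range(4):
    d=P[(i+1)%4]-P[i]; print(np.linalg.norm(d), np.degrees(np.arctan2(d[1],d[0])))
```

```text
[[ 0.5004 -0.0376]
 [ 0.5277 -0.0462]
 [ 0.5194  0.0179]
 [ 0.5454  0.0102]]
center [ 0.52323388 -0.01392384] sep 0.05889506847666898 plate w 0.028678093135175286 0.02718361873008646 yaw y -18.14092701139691
dock w1 [ 0.5238 -0.0146]
0.09140919519950674 73.72196696690163
0.13181284172744606 -16.137028861248613
0.09162180103717718 -106.66431097492153
0.13119479879439666 163.7716947502043
rim w1 [ 0.5229 -0.0159]
0.04200282123807016 73.59554756394722
0.08817201205643443 -16.81168867981121
0.038248088674679145 -108.45749010045036
0.08685679542212402 165.67564027567502
```

Request:
send_rows([
  [[0, 0.015, 0.045, 0, -0.02], [0, 0.034, 0.08, 0, -0.047], [0, 0.034, 0.095, 0, -0.047], [0, 0.034, 0.095, -0.03, -0.047], [0, 0.034, 0.095, -0.06, -0.047], [0, 0.034, 0.095, -0.075, -0.047], [0, 0.034, 0.095, -0.075, -0.047]],
])

```text
t: 12.98
tcp_pos: [0.5206, -0.0152, 0.098]
tool_rot: [-0.422, 0.568, 0.424, 0.566]
force: [0.7, -0.8, 0.3]
finger_gap: 0.999
```

Run:
```python
from h import *
p,im=look("wrist","w8"); s=manip.sense(); print(s["t"],s["tcp_pos"],s["force"],s["finger_gap"]); z=R.from_quat(s["tool_rot"]).as_matrix()[:,2]; print(np.degrees(np.arctan2(z[1],z[0]))); np.save("w8T.npy",p["T"])
p,im=look("scene","s8"); cv2.imwrite("pics/s8z.png",cv2.resize(im[150:300,220:410],None,fx=4,fy=4,interpolation=cv2.INTER_CUBIC))
```

```text
13.025 [ 0.52153471 -0.0153372   0.09893958] [-0.8873745  -0.81329106 -0.95254165] 0.9983491023202191
73.429653534625
```

View pics/w8.png

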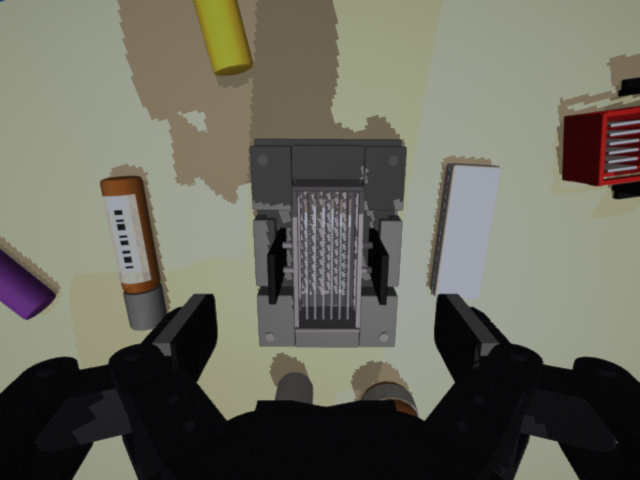

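View pics/s8z.png

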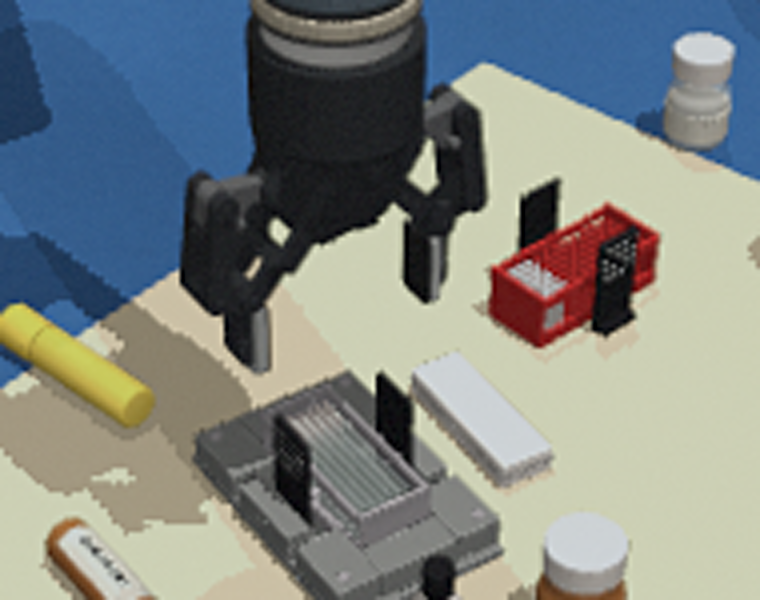

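Run:
```python
from h import *
p=manip.camera_params("wrist"); p["T"]=np.load("w8T.npy")
for z,c in ((.022,[(251,147),(406,147),(396,346),(260,347)]),(.065,[(286,233),(370,233),(387,301),(268,301)])):
    P=np.array([ray(p,q,z)[:2] for q in c]); print(z,P.mean(0).round(4))
    for i in range(4):
        d=P[(i+1)%4]-P[i]; print(np.linalg.norm(d).round(4), np.degrees(np.arctan2(d[1],d[0])).round(1))
```

```text
0.022 [ 0.5244 -0.0147]
0.0901 73.4
0.1306 -16.2
0.0919 -106.1
0.1314 163.0
0.065 [ 0.5178 -0.0133]
0.0418 73.4
0.0382 -1.3
0.0623 -106.6
0.0383 147.5
```

Request:
send_rows([
  [[0, 0.002, 0.001, -0.01, 0], [0, 0.002, 0.001, -0.03, 0], [0, 0.002, 0.001, -0.05, 0], [0, 0.002, 0.001, -0.062, 0], [0, 0.002, 0.001, -0.068, 0], [0, 0.002, 0.001, -0.068, 0]],
])

```text
t: 13.82
tcp_pos: [0.5239, -0.014, 0.0312]
tool_rot: [-0.423, 0.567, 0.423, 0.567]
force: [0.9, 0.1, -0.0]
finger_gap: 0.999
```

Run:
```python
from h import *
s=manip.sense(); print(s["t"],s["tcp_pos"],s["force"],s["finger_gap"])
p,im=look("wrist","w9")
p,im=look("scene","s9"); cv2.imwrite("pics/s9z.png",cv2.resize(im[150:300,220:410],None,fx=4,fy=4,interpolation=cv2.INTER_CUBIC))
```

```text
13.825 [ 0.52390214 -0.01396778  0.03121894] [ 0.88940982  0.14620016 -0.03615563] 0.9991675432933341
```

View pics/w9.png

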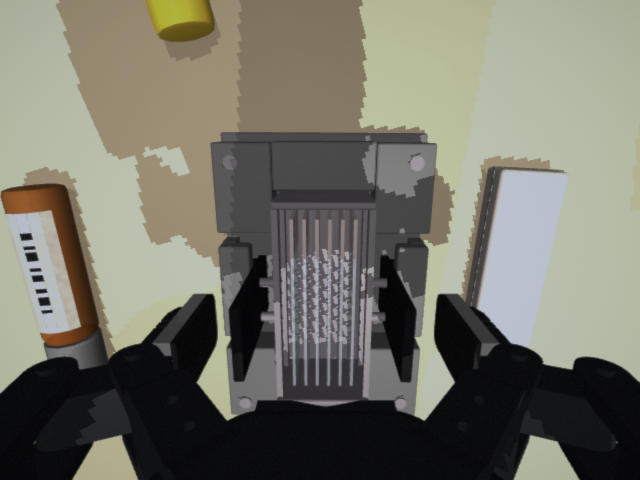

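View pics/s9z.png

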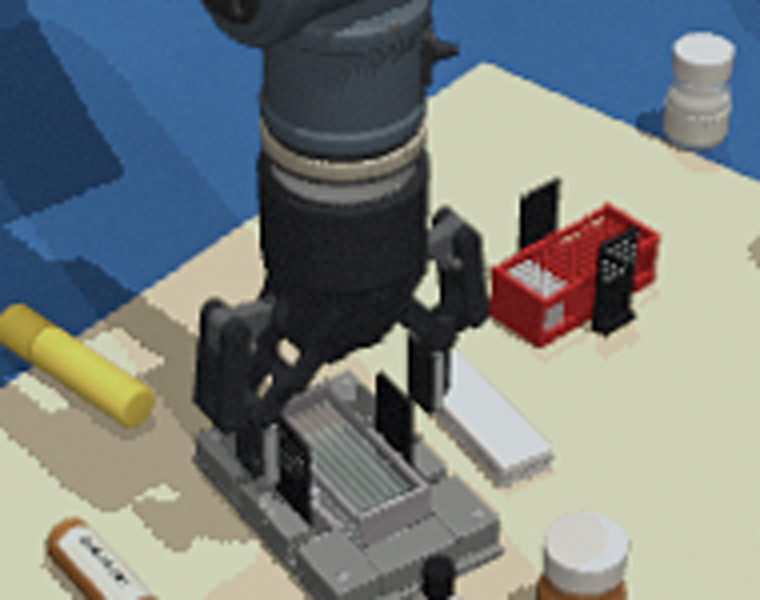

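Run:
```python
from h import *
p=cam("scene"); a=np.radians(-16.5); x=np.array([np.cos(a),np.sin(a),0]); y=np.array([-x[1],x[0],0])
C=np.array([.5235,-.0142,0]); Z=np.array([0,0,1])
im=cv2.imread("pics/s9.png")[150:300,220:410]; im=cv2.resize(im,None,fx=4,fy=4,interpolation=cv2.INTER_CUBIC)
def dot(X,col):
    q=(proj(p,X)-[220,150])*4+1.5; cv2.circle(im,tuple(int(v) for v in q),3,col,-1)
for s in(1,-1):
    for d in (-.014,.014): 
        for h in (.022,.065): dot(C+s*.031*y+d*x+h*Z,(0,255,0))
    T=np.array([.5239,-.014,0])
    for d in (-.011,.011): dot(T+s*.0425*y+d*x+.044*Z,(0,0,255))
for sx in(1,-1):
    for sy in(1,-1): dot(C+sx*.07*x+sy*.046*y+.022*Z,(255,0,0))
cv2.imwrite("pics/s9o.png",im)
```

```text
(no output)
```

View pics/s9o.png

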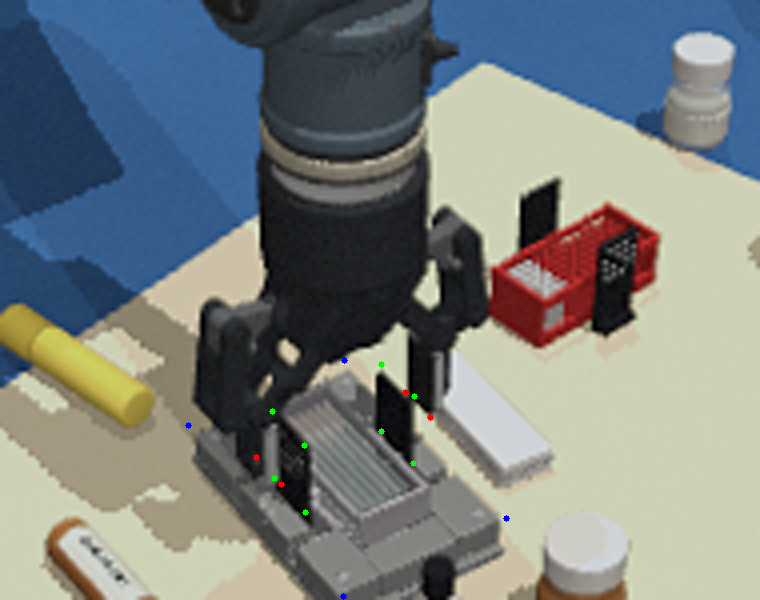

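Request:
send_rows([
  [[0.2, 0, 0, 0, 0], [0.3, 0, 0, 0, 0], [0.4, 0, 0, 0, 0], [0.5, 0, 0, 0, 0], [0.6, 0, 0, 0, 0], [0.6, 0, 0, 0, 0]],
], grip_force=40)

```text
t: 14.68
tcp_pos: [0.5241, -0.0149, 0.0327]
tool_rot: [-0.424, 0.567, 0.422, 0.567]
force: [-2.0, -3.5, 10.2]
finger_gap: 0.542
```

Run:
```python
from h import *
s=manip.sense(); print(s["t"],s["tcp_pos"],s["force"],s["finger_gap"],s["finger_gap"]*85)
p,im=look("wrist","w10")
p,im=look("scene","s10"); cv2.imwrite("pics/s10z.png",cv2.resize(im[150:300,220:410],None,fx=4,fy=4,interpolation=cv2.INTER_CUBIC))
```

```text
14.675 [ 0.52408458 -0.01489778  0.03271983] [-2.04072648 -3.47697779 10.18960354] 0.5424479549661465 46.10807617212245
```

View pics/w10.png

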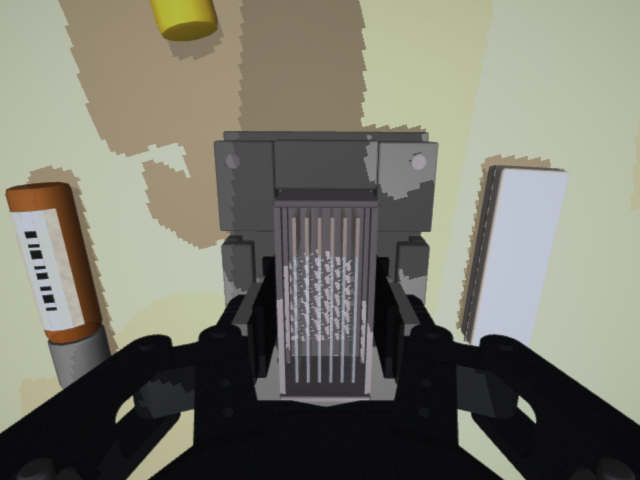

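View pics/s10z.png

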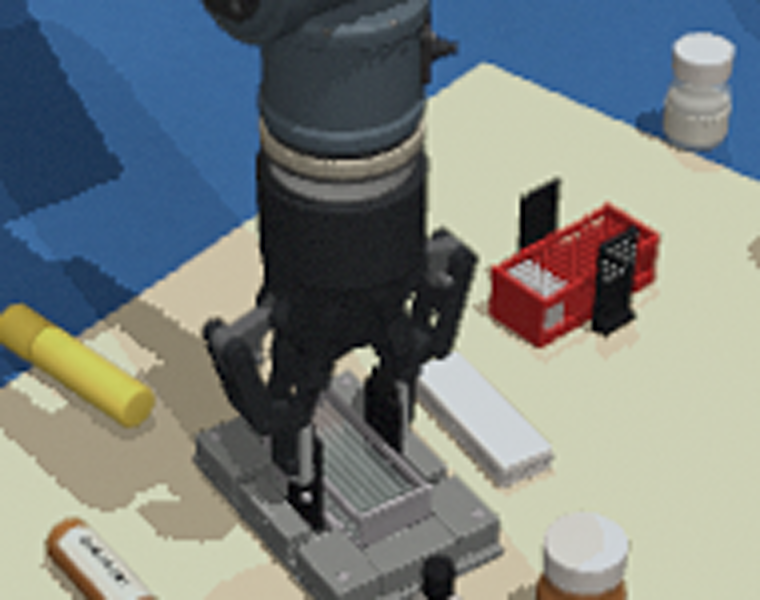

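Both catches look pressed: the opening is about 0.54 and the fingers have stopped on the plates. I'll lift slowly at first.

Request:
send_rows([
  [[0.8, 0, 0, 0, 0], [0.8, 0, 0, 0.001, 0], [0.8, 0, 0, 0.003, 0], [0.8, 0, 0, 0.006, 0], [0.8, 0, 0, 0.009, 0], [0.8, 0, 0, 0.009, 0]],
])

```text
t: 15.52
tcp_pos: [0.5239, -0.0139, 0.0404]
tool_rot: [-0.423, 0.567, 0.423, 0.567]
force: [0.2, 0.6, -2.9]
finger_gap: 0.539
```

Run:
```python
from h import *
s=manip.sense(); print(s["t"],s["tcp_pos"],s["force"],s["ft_torque"],s["finger_gap"])
p,im=look("scene","s11"); cv2.imwrite("pics/s11z.png",cv2.resize(im[150:300,220:410],None,fx=4,fy=4,interpolation=cv2.INTER_CUBIC))
```

```text
15.525 [ 0.52391931 -0.01387108  0.0404061 ] [ 0.22202078  0.59815909 -2.8660063 ] [ 0.030695   -0.06421761 -0.07583629] 0.5385683251712216
```

View pics/s11z.png

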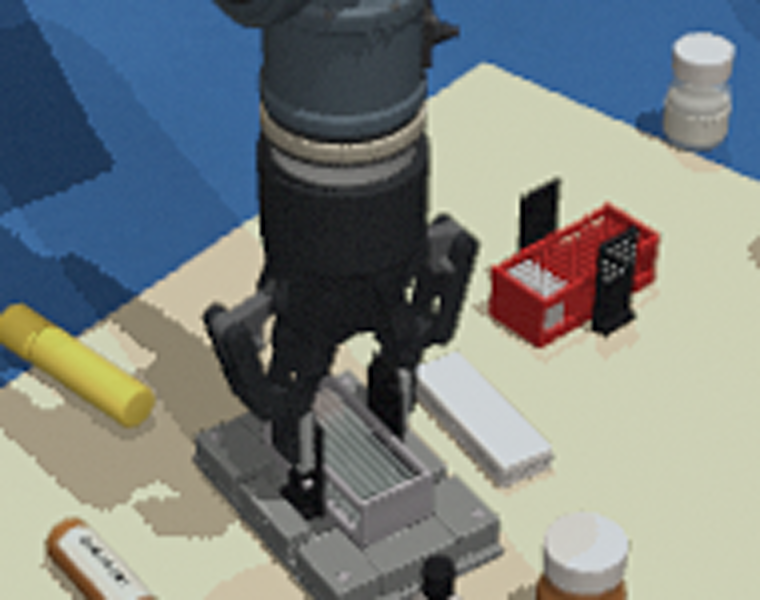

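The load reads about 2.9 N, which is roughly the cassette's weight, so it is free of the lips. I'll lift it the rest of the way.

Request:
send_rows([
  [[0.8, 0, 0, 0.005, 0], [0.8, 0, 0, 0.012, 0], [0.8, 0, 0, 0.02, 0], [0.8, 0, 0, 0.03, 0], [0.8, 0, 0, 0.045, 0], [0.8, 0, 0, 0.06, 0], [0.8, 0, 0, 0.075, 0], [0.8, 0, 0, 0.088, 0]],
])

```text
t: 16.58
tcp_pos: [0.524, -0.014, 0.1296]
tool_rot: [-0.423, 0.567, 0.423, 0.567]
force: [-0.0, 0.1, -2.6]
finger_gap: 0.537
```

Request:
send_rows([
  [[0.8, 0, 0, 0.006, 0], [0.8, 0, 0, 0.009, 0], [0.8, 0, 0, 0.009, 0], [0.8, 0, 0, 0.009, 0], [0.8, 0, 0, 0.009, 0], [0.8, 0, 0, 0.009, 0]],
])

```text
t: 17.32
tcp_pos: [0.5237, -0.014, 0.137]
tool_rot: [-0.423, 0.567, 0.423, 0.567]
force: [0.2, -0.6, -3.0]
finger_gap: 0.539
```

Run:
```python
from h import *
s=manip.sense(); print(s["t"],s["tcp_pos"],s["force"],s["ft_torque"],s["finger_gap"],abs(s["qd"]).max())
p,im=look("scene","s12"); cv2.imwrite("pics/s12z.png",cv2.resize(im[120:320,210:460],None,fx=3,fy=3,interpolation=cv2.INTER_CUBIC))
look("wrist","w12")
p,im=look("top","t12"); cv2.imwrite("pics/t12z.png",cv2.resize(im[140:320,270:460],None,fx=3,fy=3,interpolation=cv2.INTER_CUBIC))
```

```text
17.325 [ 0.52369471 -0.0139631   0.13704126] [ 0.23949966 -0.6160128  -2.95206655] [-0.01775342 -0.05417195  0.01812055] 0.5385545025659887 0.0021987635688689635
```

View pics/s12z.png

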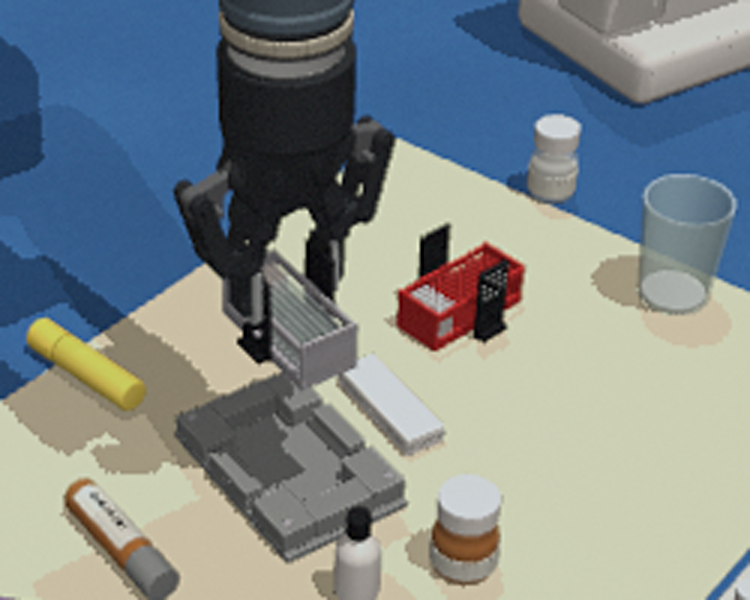

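View pics/w12.png

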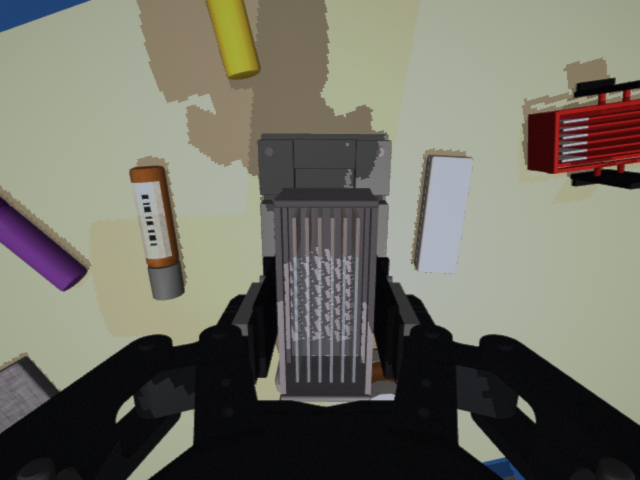

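View pics/t12z.png

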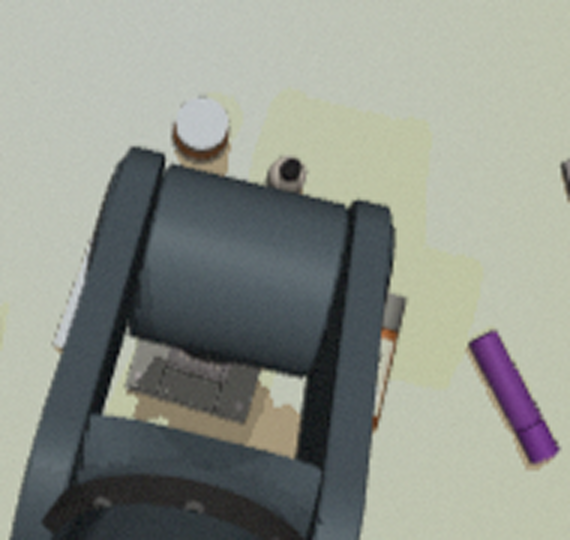

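The cassette hangs level about 10 cm up, in the same place in the wrist view as when docked, so it hasn't slipped. The tube is label up and the bystanders haven't moved. Handing in.

Run:
```python
from h import *
s=manip.sense(); print(s["t"],s["tcp_pos"],s["finger_gap"],s["force"]); print(manip.sign_off())
```

```text
17.475 [ 0.52379101 -0.01397102  0.13719471] 0.5353762658430486 [ 0.20963732  0.1556147  -3.41072418]
the job is handed in; nothing more can be done
None
```

The job is handed in at 17.5 s: the tube is label up, and the cassette is held still with both catches pinched, about 10 cm above where it stood.

- **Tube:** I rolled it away from the dock with the closed fingertips, in four light strokes and one small nudge. I read 2–12 N between moves. It stayed on the bench throughout. In the wrist picture the label and its bars sit centred on the tube; allowing for the camera's angle, it is within about 5° of straight up. The count from fingertip travel differed from the label reading by about 5°, so I went by the label.
- **Cassette:** I gripped the catches at 40 N; the opening settled at 0.54 and the pictures show both plates pressed in. I then lifted straight up, from tool height 0.033 m to 0.137 m. The force reading of about 3 N fits the cassette's weight. It looks level and did not shift in the gripper.
- **Other things on the bench:** none of those visible in the last pictures looked moved. In those pictures the arm hid part of the top view.
- **Disagreement:** the fixed side camera placed the dock about 3 pixels off from the wrist and top cameras. I trusted the wrist camera, and the grasp came out right.

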